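Couple a filter cartridge into its sloped dock

TASK

Lay the filter cartridge that has the slim grooved plug in the dock's sloped lane, plug first, and let it slide down until the plug stops against the coupler's latch. Then pull the coupler sleeve back so that the cartridge slides fully home, and let the sleeve spring all the way forward to lock it. Leave the shorter spare cartridge where it lies.

Things in the scene. Friction and masses are not known exactly. Their poses are not given: they have to be found in the camera images.
- cartridge_grip (a point): Centre of the handle bar of the cartridge to load. Body: square aluminium, 100 long x 36 x 36 mm, 0.3 kg, lying flat, slim steel plug at one end. The black bar on top runs lengthwise: 64 long, 14 wide, 16 mm high, its centre 64 mm above the underside over the body's middle; 20 mm gap below it, a post near each end. Axes: x lengthwise, plug at the -x end; y across; z up.
- cartridge_plug (a point): Same cartridge: centre of its plug-end face, where the plug leaves the body (50 mm towards -x from the middle, 18 mm above the underside); axes as cartridge_grip. The plug sticks out 30 mm further along -x: 18 mm in diameter, with a ring groove 11 mm in diameter from 7 to 17 mm out.
- spare_grip (a point): Centre of the handle bar of the spare cartridge, to be left alone: same section and handle, but the body is only 80 mm long and has a stubby plain steel nose (30 mm diameter, 12 mm long). The two cartridges may lie in either place, left or right of the dock.
- mouth (a point): Centre of the coupler's round mouth (bore 22 mm) at the low end of the fixed dock's lane. Axes: x up the slope along the coupler axis (30 degrees, rising towards the robot's left, give or take some yaw), y across, z square to the lane, upward. A cartridge fully home has its plug-end face on the mouth: cartridge_plug lies on this point, all axes parallel.
- lane_floor (a point): Centre of the lane's floor, 92 mm up the slope from the mouth and 18 mm below the coupler axis; axes as mouth. Slippery glide strips, 172 mm long, between guide walls 38 mm apart and 10 mm high, then lips flared outward to 20 mm high (about 60 mm wide outside). A cartridge lies here on its underside, handle up, plug down the slope, and slides down by itself.
- latch (a point): Point on the axis 9 mm inside the mouth, where two steel latch dogs stop the plug's tip while the sleeve is forward; axes as mouth. A cartridge stopped here has cartridge_plug 21 mm up the slope from the mouth. With the sleeve 10 mm or more back the dogs are clear and the cartridge slides home by its weight; once it is home they enter the groove as the sleeve comes forward.
- sleeve_grip (a point): On the axis, middle of the knurled part of the coupler's steel sleeve; moves with it; axes as mouth; 18 mm down the slope from the mouth when forward. Knurled part 38 mm in diameter, reaching 14 mm each way along the axis; at its lower end a collar 46 mm in diameter, 8 mm thick. Free beside and above, and 50 mm below; the dock's end plate is 60 mm down the slope from the forward place.
- sleeve (a joint): Travel of the sleeve in m: 0 = sprung forward (locking), 0.020 = fully back, pulled down the slope to the right (along -x of mouth). A spring pushes it forward with 4 N at 0 and 11 N at 0.020; it stays back only while held, or by jamming on a plug that is not home.

How it is judged (in metres and radians):
On the way, in this order (a step that is already met when the one before it is completed fails the run):
1. the cartridge lies in the lane with its plug against the latch, not yet home (sleeve forward) (x of cartridge_plug in the frame of mouth between 0.014 and 0.026 m and value of joint sleeve below 0.004 m and y of cartridge_plug in the frame of mouth between -0.004 and 0.004 m and z of cartridge_plug in the frame of mouth between -0.004 and 0.004 m and angle between the x axis of cartridge_plug and the x axis of mouth, either way round below 0.1 rad), for 0.2 s.
2. the sleeve is pulled back by more than 6 mm and the cartridge is fully home (value of joint sleeve above 0.006 m and x of cartridge_plug in the frame of mouth between -0.004 and 0.004 m and y of cartridge_plug in the frame of mouth between -0.004 and 0.004 m and z of cartridge_plug in the frame of mouth between -0.004 and 0.004 m and angle between the x axis of cartridge_plug and the x axis of mouth, either way round below 0.1 rad), for 0.02 s.
At the end, for the whole second after the job is handed in: The cartridge lies in the lane, fully home: its plug-end face within 4 mm of the coupler mouth along the axis and across, its axis within 0.1 rad of the coupler's; the sleeve is back forward and still (within 3 mm of its stop) (x of cartridge_plug in the frame of mouth between -0.004 and 0.004 m and y of cartridge_plug in the frame of mouth between -0.004 and 0.004 m and z of cartridge_plug in the frame of mouth between -0.004 and 0.004 m and angle between the x axis of cartridge_plug and the x axis of mouth, either way round below 0.1 rad and value of joint sleeve below 0.003 m and velocity of joint sleeve below 0.02 m/s); the robot touches nothing.
It fails at once if the spare cartridge is moved by more than 30 mm (distance of spare_grip from where it was at the start of the episode above 0.03 m).
It also fails if it takes over 51 s, if anything falls off the work surface, if the arm or the gripper's body presses on something with over 40 N, if the wrist force passes 120 N, or if a joint passes its speed limit or range.

ROBOT

A 6-joint arm with a two-finger parallel gripper is mounted at the origin on a cart in front of the work surface, level with it; the furniture and walls round the work are solid. World frame = base frame: x ahead of the robot, y to its left, z up, the work surface at z = 0. Lengths are in mm, angles in rad, forces in N, time in s.
With the tool pointing down it reaches from about 325 to 850 mm from the base axis. Payload 15.5 kg.
Tool frame: the origin (TCP) lies at the very end of the fingers, on their centre line; the grasp point (between the pads) lies 19 mm behind it; z points along the fingers, y is the line along which they close (so a half turn about z gives the same grasp; the last joint's range is limited). The gripper opens to 91 mm and grips with 3 to 60 N. Pads are 32 mm wide; open, the fingers measure 118 mm over their backs; the gripper's body (76 mm by 178 mm) begins 60 mm behind the grasp point.
Start: joints at [-1.317, 0.494, 1.345, -0, 1.302, -0.096], TCP at [214.195, -587.152, 213.915] pointing down, gripper open.
Joint ranges: [-2.91, 2.91], [-0.82, 2.16], [0.22, 2.67], [-1.22, 4.37], [0.12, 2.79], [-3.08, 3.08]. Speed limits (rad/s): [1.89, 1.89, 2.57, 3.01, 3.01, 3.01].

INTERFACE

Orientations are given as a rotation vector (axis times angle).
In Python, from cell import manip gives the robot as it stands. The module is installed in compiled form; this text tells all that it offers. Calls block until the motion is done:
- manip.goto(position, orientation): joint-space move of the TCP to a pose.
- manip.line_to(position, rotation=None, velocity=150, threshold=None): straight line of the TCP; rotation=None keeps the orientation; velocity is the mean speed in mm/s. With threshold (N) it stops when the force on the tool has changed by that much, and returns True; else False.
- manip.move_j(angles): joint-space move.
- manip.move_gripper(opening, grasp_force=None): finger opening in mm; grasp_force is the grip in N (None keeps the last); returns when the fingers have stopped.
- manip.dwell(seconds).
- manip.ik(position, orientation): joint angles nearest the present ones, or None.
- manip.camera(name): name is "scene" or "side" or "wrist"; returns the picture (384x512x3 uint8, red, green, blue); there is no depth.
- manip.calibration(name): a dict with "intrinsics" (3x3 intrinsics, pixels), "dist_coeffs" ([k1, k2, p1, p2, k3] as OpenCV has them; the pictures are not rectified), "xyz" and "attitude" of the camera in the world. Camera axes: x right, y up, looking along -z (the intrinsics and any distortion apply to the point x, -y, -z); pixel columns grow to the right and rows downward; lengths in mm; the calibration is good to about 2 mm. A picture is of the moment at which its call begins: read the wrist's pose just before it. calibration takes no time and is no camera call; for the wrist camera it gives the pose at the moment of the call.
A pose or a line that the arm cannot do raises manip.Unreachable and nothing moves.
- manip.finish_job(): hands the job in; it is judged then, once.
Trained networks look in the newest picture that a camera, given by its name, has taken for a name from the list of things; names that differ only in an ending like _2 or _b are one class to them, and where a whole thing is asked for, a point or a joint stands for the part that bears it (a point fixed in the world has none). Each returns a list of dicts, best first, with "conf" (0 to 1); they miss things now and then, are a little off and sometimes report something else, mostly with a low value. They report only what shows in the picture. A call takes as long as a camera call.
- manip.look_for(thing, camera): "extent" ([left, top, right, bottom] in pixels, round what is visible of it).
- manip.regions_of(thing, camera): "mask" (384x512 bool, what is visible of it) and "extent" ([left, top, right, bottom] in pixels, round what is visible of it).
Readings, each from a call of its own:
- manip.read_t(): time.
- manip.read_joints(): joint angles.
- manip.read_dq(): joint speeds.
- manip.read_joint_efforts(): joint torques, N m.
- manip.read_position(): TCP position.
- manip.read_orientation(): TCP orientation.
- manip.read_wrist_force(): force on the tool from outside, world axes, zero at the start.
- manip.read_moment(): the same for the moment, N m.
- manip.read_grip_width(): finger opening in mm.
- manip.read_grasp_force(): force on a finger pad.
Only numpy, scipy, OpenCV 4.12 (cv2) and the standard library are available. Lean on these libraries where they do the work, as an engineer would, in place of code of your own. Each camera call takes 0.05 s, during which the arm holds its last target. There are 200 camera calls.

## Working session

There is one attempt and no reset: what is moved stays moved. The work goes in short steps, each a Python script; the robot and the scene stay as the last script left them, time stands still between calls to the robot, and variables do not carry over. Pictures are saved under pics/ and viewed, at most 10 in all, crops included, and the job is handed in when it is done.

```bash
mkdir -p pics; python3 - <<'E'
from cell import manip
import cv2, numpy as np
ims=[]
for c in("scene","side"):
    im=manip.camera(c); ims.append(im); cv2.imwrite(f"pics/{c}0.png",cv2.resize(im[:,:,::-1],(800,600)))
    k=manip.calibration(c); print(c,{a:np.round(b,3).tolist() for a,b in k.items()})
    for t in("cartridge_grip","cartridge_plug","spare_grip","mouth","lane_floor","latch","sleeve_grip","sleeve"):
        print(t,[(np.round(d["extent"]).tolist(),round(d["conf"],2)) for d in manip.look_for(t,c)][:3])
print(manip.read_t(),manip.read_orientation())
E
```

```text
scene {'intrinsics': [[375.995, 0.0, 251.469], [0.0, 375.995, 190.479], [0.0, 0.0, 1.0]], 'dist_coeffs': [-0.019, 0.0, 0.0, 0.0, 0.0], 'xyz': [129.426, 641.875, 905.608], 'attitude': [0.289, -0.98, -2.444]}
cartridge_grip [([303.0, 144.0, 326.0, 177.0], 0.65)]
cartridge_plug [([298.0, 149.0, 324.0, 179.0], 0.58)]
spare_grip [([180.0, 269.0, 204.0, 307.0], 0.79)]
mouth [([230.0, 181.0, 315.0, 207.0], 0.63)]
lane_floor [([229.0, 178.0, 315.0, 206.0], 0.59)]
latch [([230.0, 178.0, 311.0, 207.0], 0.75)]
sleeve_grip [([242.0, 181.0, 258.0, 198.0], 0.54)]
sleeve [([243.0, 184.0, 260.0, 199.0], 0.5)]
side {'intrinsics': [[394.306, 0.0, 260.322], [0.0, 394.306, 190.449], [0.0, 0.0, 1.0]], 'dist_coeffs': [-0.032, 0.0, 0.0, 0.0, 0.0], 'xyz': [494.02, 930.39, 735.843], 'attitude': [0.04, -1.458, -2.747]}
cartridge_grip [([269.0, 150.0, 297.0, 173.0], 0.87)]
cartridge_plug [([271.0, 148.0, 300.0, 172.0], 0.71)]
spare_grip [([241.0, 274.0, 278.0, 314.0], 0.72)]
mouth [([238.0, 162.0, 326.0, 210.0], 0.57)]
lane_floor []
latch [([238.0, 156.0, 329.0, 208.0], 0.88)]
sleeve_grip [([255.0, 182.0, 268.0, 198.0], 0.71)]
sleeve [([252.0, 183.0, 267.0, 203.0], 0.59)]
0.9 [ 3.09363438e+00  5.46683946e-01 -9.16209387e-06]
```

View pics/scene0.png

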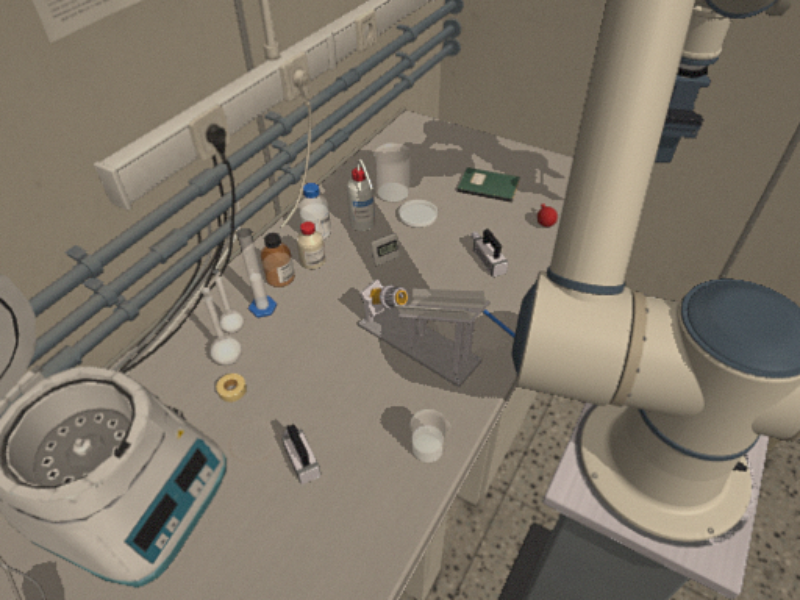

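View pics/side0.png

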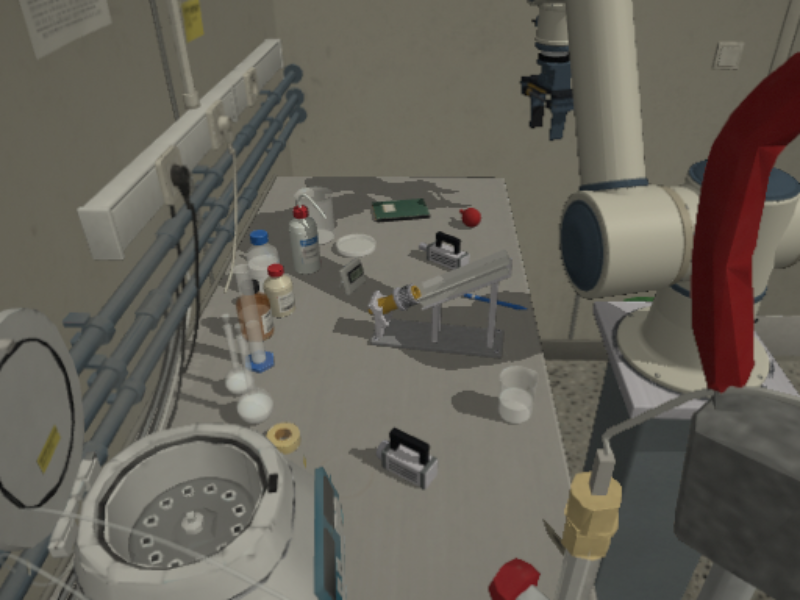

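Scene view (800x600): the cartridges are at about (490,252) and (300,455), with the dock at (420,310): coupler at (385,297), lane rising to (485,300). The side view agrees, with the dock at (440,300) and the cartridges at (447,250) and (408,458). Next I triangulate.

```bash
cat > h.py <<'E'
from cell import manip
import cv2, numpy as np
from scipy.spatial.transform import Rotation as R
def cal(c):
    k=manip.calibration(c); a=np.array(k["attitude"],float)
    M=R.from_rotvec(a).as_matrix() if a.size==3 else R.from_quat(a).as_matrix()
    return np.array(k["intrinsics"]),np.array(k["dist_coeffs"]),np.array(k["xyz"],float),M
F=np.diag([1,-1,-1.])
def ray(k,uv):
    K,D,o,M=k
    p=cv2.undistortPoints(np.array([[uv]],float),K,D)[0,0]
    d=M@F@np.array([p[0],p[1],1]); return o,d/np.linalg.norm(d)
def proj(k,P):
    K,D,o,M=k
    Q=(np.atleast_2d(P)-o)@M@F
    return cv2.projectPoints(Q,np.zeros(3),np.zeros(3),K,D)[0][:,0]
def atz(k,uv,z):
    o,d=ray(k,uv); return o+d*(z-o[2])/d[2]
def tri(obs):
    A=0;b=0
    for k,uv in obs:
        o,d=ray(k,uv); Pm=np.eye(3)-np.outer(d,d); A=A+Pm; b=b+Pm@o
    return np.linalg.solve(A,b)
E
python3 - <<'E'
from h import *
s,d=cal("scene"),cal("side")
f=.64
def T(n,a,b): 
    P=tri([(s,np.array(a)*f),(d,np.array(b)*f)]); print(n,P.round(),(proj(s,P)[0]/f).round(),(proj(d,P)[0]/f).round())
T("far handle",(490,244),(447,243))
T("near handle",(299,446),(409,446))
T("lane top end",(486,298),(508,265))
T("mouth",(403,297),(416,293))
T("coupler low",(370,297),(378,305))
T("base corner",(460,383),(502,354))
T("base corner2",(360,323),(372,343))
E
```

```text
far handle [ 458. -303.   53.] [490. 245.] [447. 243.]
near handle [521. 307.  52.] [299. 446.] [409. 446.]
lane top end [358. -42. 160.] [487. 302.] [505. 262.]
mouth [521. -31.  97.] [403. 298.] [416. 292.]
coupler low [591. -20.  73.] [370. 297.] [378. 305.]
base corner [360.  36.   9.] [460. 384.] [501. 353.]
base corner2 [606.  -2.  -0.] [360. 324.] [371. 342.]
```

```bash
cat >> h.py <<'E'
def ori(zt,yt):
    z=np.array(zt,float);z/=np.linalg.norm(z); y=np.array(yt,float); y-=z*(y@z); y/=np.linalg.norm(y)
    return R.from_matrix(np.column_stack([np.cross(y,z),y,z])).as_rotvec()
E
python3 - <<'E'
from h import *
o=manip.read_orientation(); print(R.from_rotvec(o).as_matrix().round(2).tolist())
def shot(n):
    k=cal("wrist"); im=manip.camera("wrist"); cv2.imwrite(f"pics/{n}.png",cv2.resize(im[:,:,::-1],(800,600)))
    np.save(f"{n}.npy",np.array([*k[0].ravel(),*k[1],*k[2],*k[3].ravel()]))
    print(n,k[2].round(1),(-k[3][:,2]).round(2),"tcp",manip.read_position().round(1))
    for t in("cartridge_grip","cartridge_plug","spare_grip","mouth","sleeve_grip"):
        print(t,[(np.round(d["extent"]).tolist(),round(d["conf"],2)) for d in manip.look_for(t,"wrist")][:2])
manip.goto([440,-303,330],o); shot("w1")
manip.goto([430,-35,400],ori([0,0,-1],[0,1,0])); shot("w2")
print(manip.read_t())
E
```

```text
[[0.94, 0.34, -0.0], [0.34, -0.94, -0.0], [-0.0, 0.0, -1.0]]
w1 [ 514.5 -276.1  499.8] [-0.27 -0.1  -0.96] tcp [ 439.5 -303.9  329.5]
cartridge_grip [([228.0, 110.0, 304.0, 175.0], 0.57)]
cartridge_plug [([223.0, 113.0, 304.0, 171.0], 0.66)]
spare_grip []
mouth [([0.0, 2.0, 115.0, 167.0], 0.86)]
sleeve_grip [([45.0, 1.0, 90.0, 37.0], 0.9)]
w2 [347.1 -35.2 570.2] [ 0.29  0.   -0.96] tcp [430.  -35.2 399.9]
cartridge_grip [([82.0, 135.0, 130.0, 201.0], 0.56)]
cartridge_plug [([79.0, 138.0, 128.0, 203.0], 0.61)]
spare_grip [([412.0, 177.0, 461.0, 223.0], 0.68)]
mouth [([240.0, 106.0, 308.0, 257.0], 0.8)]
sleeve_grip [([248.0, 216.0, 270.0, 242.0], 0.81), ([82.0, 137.0, 129.0, 199.0], 0.36)]
4.975
```

View pics/w1.png

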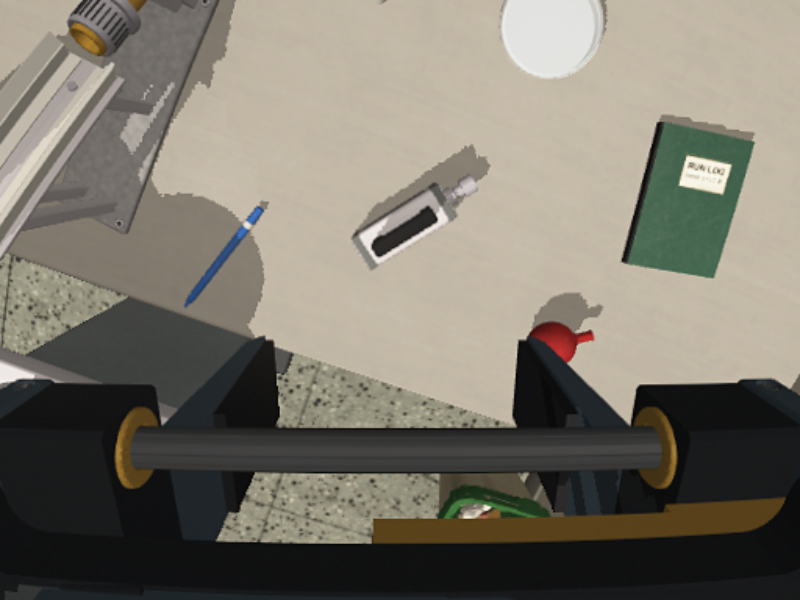

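View pics/w2.png

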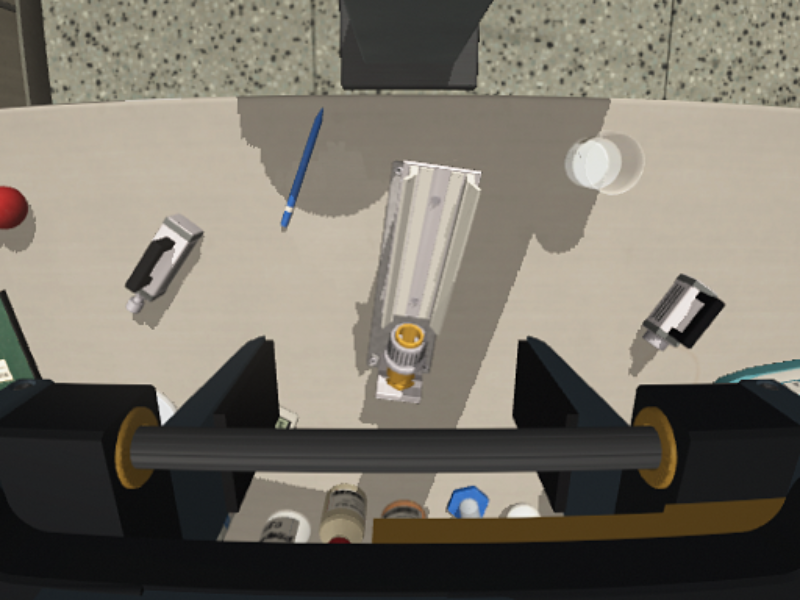

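w1: the cartridge with the slim plug has its body at (405,225) and its plug tip at (475,183). w2: the dock's mouth ring is at (409,337) and the top end of the lane at (400–480,165); the right-hand cartridge (y<0) is the target and the stubby spare is on the left. The lane clearly rises towards the robot (-x), so I go by that and take two closer views to get a stereo baseline.

```bash
python3 - <<'E'
from h import *
o=ori([0,0,-1],[0,1,0]); c=[]
for n,y in(("A",-95),("B",25)):
    manip.line_to([465,y,285],o,velocity=300) if n=="B" else manip.goto([465,y,285],o)
    k=cal("wrist"); im=manip.camera("wrist")
    np.save(f"{n}.npy",np.array([*k[0].ravel(),*k[1],*k[2],*k[3].ravel()])); cv2.imwrite(f"pics/{n}.png",im[:,:,::-1])
    d=manip.look_for("mouth","wrist"); print(n,k[2].round(1),d[0]["extent"].round() if d else None)
    x0=int(np.clip((d[0]["extent"][0]+d[0]["extent"][2])/2-100,0,312)); print(x0)
    c.append(cv2.resize(im[0:300,x0:x0+200,::-1],(400,600),interpolation=cv2.INTER_CUBIC))
cv2.imwrite("pics/AB.png",np.hstack(c)); print(manip.read_t())
E
```

```text
Traceback (most recent call last):
AttributeError: 'list' object has no attribute 'round'. Did you mean: 'count'?
```

```bash
python3 - <<'E'
from h import *
o=ori([0,0,-1],[0,1,0]); c=[]
for n,y in(("A",-95),("B",25)):
    if n=="B": manip.line_to([465,y,285],o,velocity=300)
    k=cal("wrist"); im=manip.camera("wrist")
    np.save(f"{n}.npy",np.array([*k[0].ravel(),*k[1],*k[2],*k[3].ravel()])); cv2.imwrite(f"pics/{n}.png",im[:,:,::-1])
    d=manip.look_for("mouth","wrist"); print(n,k[2].round(1),d[0]["extent"] if d else None)
    e=d[0]["extent"]; x0=int(np.clip((e[0]+e[2])/2-100,0,312)); print(x0)
    c.append(cv2.resize(im[0:300,x0:x0+200,::-1],(400,600),interpolation=cv2.INTER_CUBIC))
cv2.imwrite("pics/AB.png",np.hstack(c)); print(manip.read_t())
E
```

```text
A [382.2 -94.6 456.8] [278.3, 64.6, 404.3, 272.8]
241
B [381.9  25.6 455.8] [182.2, 63.1, 261.8, 271.8]
122
6.425
```

View pics/AB.png

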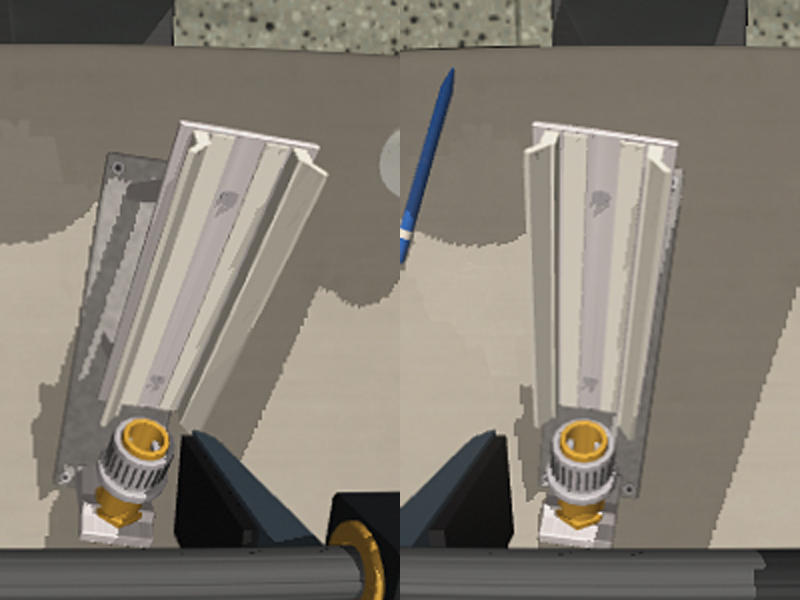

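AB shows the mouth ring centre at A(147,438) and B(584,440), the plate corners of the lane's upper end at A(181,121)/(319,146) and B(534,121)/(677,143), and screw marks at A(228,202)/(155,382) and B(600,203)/(590,384).

```bash
cat >> h.py <<'E'
def load(n):
    a=np.load(n+".npy"); return a[:9].reshape(3,3),a[9:14],a[14:17],a[17:].reshape(3,3)
E
python3 - <<'E'
from h import *
A,B,w1,w2=map(load,("A","B","w1","w2")); s,d=cal("scene"),cal("side")
def T(n,a,b):
    a=np.array([a[0]/2+241,a[1]/2]);b=np.array([(b[0]-400)/2+122,b[1]/2])
    P=tri([(A,a),(B,b)]); print(n,P.round(1),(proj(A,P)[0]-a).round(1),(proj(B,P)[0]-b).round(1)); return P
m=T("mouth",(147,438),(584,440))
c1=T("c1",(181,121),(534,121)); c2=T("c2",(319,146),(677,143)); print("width",np.linalg.norm(c1-c2))
b1=T("mark hi",(228,202),(600,203)); b2=T("mark lo",(155,382),(590,384))
T("liptop",(327,175),(669,170))
for n,v in(("mark",b1-b2),("top-mouth",(c1+c2)/2-m)):
    print(n,np.linalg.norm(v).round(1),"pitch",np.degrees(np.arctan2(v[2],np.hypot(v[0],v[1]))).round(1),"yaw",np.degrees(np.arctan2(v[1],v[0])).round(1))
e=c2-c1; print("edge yaw+90",np.degrees(np.arctan2(e[1],e[0])).round(1))
print("proj mouth scene/side*1.5625",(proj(s,m)/.64).round(),(proj(d,m)/.64).round(),(proj(w2,m)/.64).round())
# cartridge from w1 handle/plug in w2 and w1 (800 px): 
def T2(n,a,b):
    P=tri([(w1,np.array(a)*.64),(w2,np.array(b)*.64)]); print(n,P.round(1),(proj(w1,P)[0]/.64-a).round(1),(proj(w2,P)[0]/.64-b).round(1)); return P
h=T2("handle",(405,231),(150,265)); p=T2("plugtip",(474,184),(131,306))
print("at z64",atz(w1,np.array((405,231))*.64,70).round(1),"tip z18",atz(w1,np.array((474,184))*.64,18).round(1),"bodycentre top z36",)
E
```

```text
mouth [520.1 -20.5 105.4] [-0. -0.] [-0.  0.]
c1 [349.4 -28.1 175. ] [ 0.  -0.2] [0.  0.2]
c2 [358.5  32.1 177.1] [-0.  0.] [ 0. -0.]
width 60.886134813501585
mark hi [382.9  -2.  164.1] [-0.   0.2] [-0.  -0.2]
mark lo [486.8 -16.5  99.3] [0. 0.] [-0. -0.]
liptop [370.7  28.6 195. ] [ 0.1 -0.6] [-0.   0.6]
mark 123.3 pitch 31.7 yaw 172.0
top-mouth 181.9 pitch 22.9 yaw 172.3
edge yaw+90 81.4
proj mouth scene/side*1.5625 [[401. 298.]] [[416. 292.]] [[410. 335.]]
handle [ 457.1 -305.4   52.3] [-0.4 -1.4] [-0.9 -0.9]
plugtip [ 516.9 -355.8   14.2] [0.  0.1] [0. 0.]
at z64 [ 458.4 -305.    70. ] tip z18 [ 516.9 -355.1   18. ] bodycentre top z36
```

Mouth at (520,-20.5,105), axis yaw about 171.8°. The floor marks and the lane end agree with a 30° slope to within about 4 mm, and the plate is 61 mm wide against about 60. Handle to plug tip measures 78 mm against 80. Next I check reachability.

```bash
cat >> h.py <<'E'
def frame(yaw,p):
    h=np.array([np.cos(yaw),np.sin(yaw),0]); Z=np.array([0,0,1.]); x=np.cos(p)*h+np.sin(p)*Z; z=-np.sin(p)*h+np.cos(p)*Z
    return np.column_stack([x,np.cross(z,x),z])
M=np.array([520.1,-20.5,105.4]); L=frame(np.radians(171.8),np.radians(30))
def W(*p): return M+L@np.array(p,float)
C=np.array([458.0,-305.2,0]); CF=frame(np.radians(139.5),0)
def tool(Fm,s): return ori(-Fm[:,2],s*Fm[:,1])
S=1
E
python3 - <<'E'
from h import *
print(manip.read_joints().round(2))
for s in(1,-1):
    print("s",s)
    for n,p,f in(("cart",C+[0,0,45],CF),("cart up",C+[0,0,250],CF),("lane",W(95,0,46-19),L),("lane up",W(95,0,130),L),("sleeve",W(-15,0,-19),L),("sleeve up",W(-15,0,110),L),("sleeve back",W(-30,0,-19),L)):
        q=manip.ik(p.tolist(),tool(f,s).tolist()); print(n,p.round(),None if q is None else np.round(q,2))
E
```

```text
[-0.08  0.19  1.61 -0.    1.34 -1.65]
s 1
cart [ 458. -305.   45.] [-0.7   0.61  1.7  -0.    0.83  1.58]
cart up [ 458. -305.  250.] [-0.7   0.35  1.48 -0.    1.31  1.58]
lane [452. -11. 176.] [-0.15  0.58  1.43 -0.    1.65  1.56]
lane up [503. -18. 265.] [-0.15  0.57  1.19 -0.    1.9   1.56]
sleeve [524. -21.  81.] [-0.15  0.78  1.3  -0.    1.58  1.56]
sleeve up [587. -30. 193.] [-0.15  0.75  1.02 -0.    1.89  1.56]
sleeve back [536. -23.  74.] [-0.15  0.81  1.27 -0.    1.59  1.56]
s -1
cart [ 458. -305.   45.] [-0.7   0.61  1.7   0.    0.83 -1.56]
cart up [ 458. -305.  250.] [-0.7   0.35  1.48  0.    1.31 -1.56]
lane [452. -11. 176.] [-0.15  0.58  1.43 -0.    1.65 -1.58]
lane up [503. -18. 265.] [-0.15  0.57  1.19 -0.    1.9  -1.58]
sleeve [524. -21.  81.] [-0.15  0.78  1.3  -0.    1.58 -1.58]
sleeve up [587. -30. 193.] [-0.15  0.75  1.02 -0.    1.89 -1.58]
sleeve back [536. -23.  74.] [-0.15  0.81  1.27 -0.    1.59 -1.58]
```

```bash
sed -i 's/^S=1/S=-1/' h.py; python3 - <<'E'
from h import *
o=tool(CF,S)
manip.goto((C+[0,0,170]).tolist(),o.tolist())
k=cal("wrist"); im=manip.camera("wrist"); cv2.imwrite("pics/c.png",cv2.resize(im[:,:,::-1],(800,600)))
for n,p in(("bar",[0,0,64]),("tip",[-80,0,18])): print(n,(proj(k,C+CF@np.array(p,float))[0]/.64).round())
manip.line_to((C+[0,0,45]).tolist(),velocity=120,threshold=15)
print(manip.read_position().round(1))
manip.move_gripper(5,50); print("w",manip.read_grip_width(),manip.read_grasp_force())
manip.line_to((C+[0,0,150]).tolist(),velocity=120)
print(manip.read_grip_width(),manip.read_wrist_force(),manip.read_moment(),manip.read_t())
E
```

```text
bar [395. 303.]
tip [395. 390.]
[ 458.4 -305.4   45.6]
w 13.646076435816841 50.00006854534149
13.582434461323695 [-0.27417332  0.17583558 -2.62076461] [ 0.05468133 -0.11812827 -0.0393753 ] 11.1667
```

View pics/c.png

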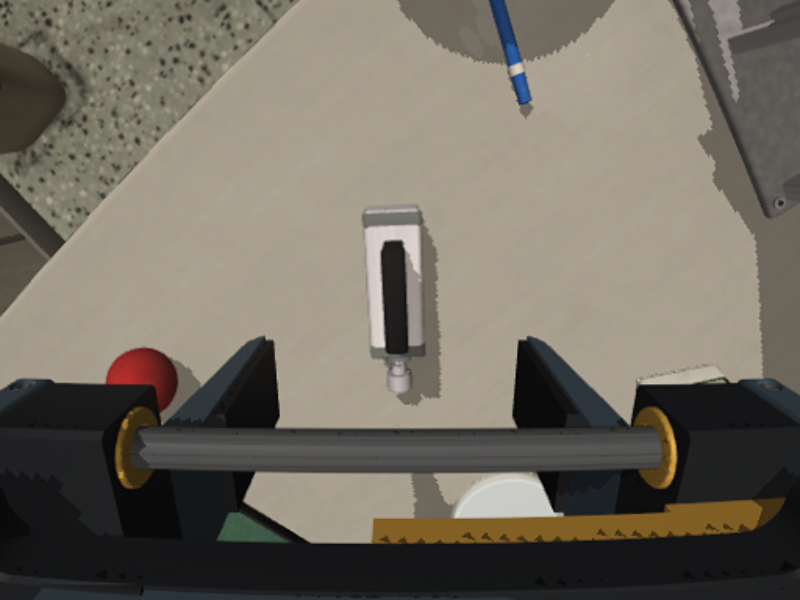

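The target bar is at (395,298), predicted (395,303), and it is now held (width 13.6 mm). Next I carry it to the lane.

```bash
python3 - <<'E'
from h import *
o=tool(L,S).tolist()
manip.line_to([458,-305,260],velocity=200)
manip.goto(W(97,0,130).tolist(),o)
manip.line_to(W(97,0,45).tolist(),velocity=120)
k=cal("wrist"); im=manip.camera("wrist"); im2=manip.camera("side")
a=cv2.resize(im[:,:,::-1],(400,300)); b=cv2.resize(im2[120:240,210:370,::-1],(400,300),interpolation=cv2.INTER_CUBIC)
im3=manip.camera("scene"); c=cv2.resize(im3[130:250,190:350,::-1],(400,300),interpolation=cv2.INTER_CUBIC)
cv2.imwrite("pics/p.png",np.vstack([np.hstack([a,b]),np.hstack([c,c*0])]))
print(manip.read_grip_width(),manip.read_t())
print("lip ends/lane pts in wrist px*.78:",(proj(k,np.array([W(178,0,-18),W(178,30,2),W(178,-30,2)]))*.78125).round())
E
```

```text
13.91193424190599 13.9917
lip ends/lane pts in wrist px*.78: [[198.  80.]
 [162.  80.]
 [234.  80.]]
```

View pics/p.png

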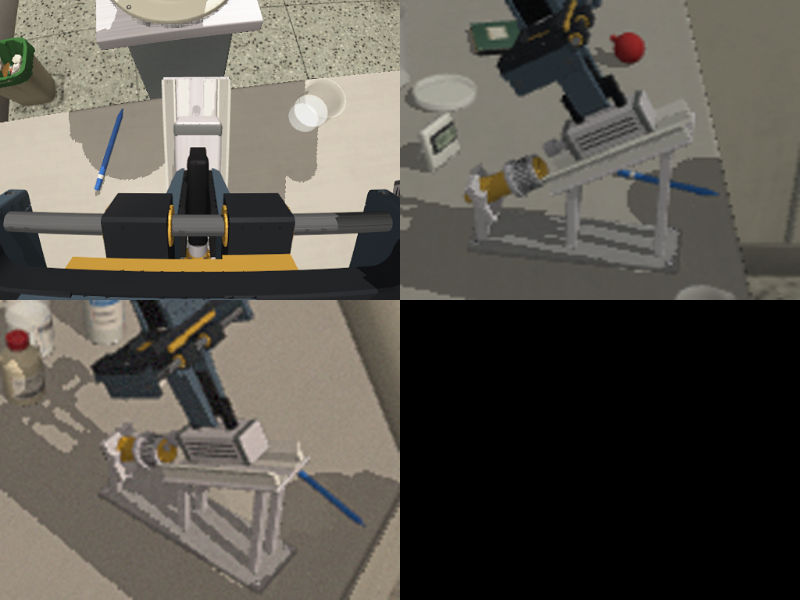

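The wrist tile shows the cartridge end face (centre x=198) over the lane (163–229, centre 196), plug down the slope and about 1.5 mm off centre. The side tile shows it parallel to the lane, just above it. I lower it and release.

```bash
python3 - <<'E'
from h import *
f0=manip.read_wrist_force()
print("hit",manip.line_to(W(97,1,21).tolist(),velocity=25,threshold=6))
p=L.T@(manip.read_position()-M); print("tcp in mouth",p.round(1),(L.T@(manip.read_wrist_force()-f0)).round(1))
manip.move_gripper(40); manip.dwell(.4)
p[2]+=110; manip.line_to(W(*p).tolist(),velocity=200)
k=cal("wrist"); im=manip.camera("wrist"); im2=manip.camera("side"); im3=manip.camera("scene")
b=cv2.resize(im2[120:240,210:370,::-1],(400,300),interpolation=cv2.INTER_CUBIC)
c=cv2.resize(im3[130:250,190:350,::-1],(400,300),interpolation=cv2.INTER_CUBIC)
print("wrist px(800): bar at latch",(proj(k,np.array([W(71,0,54),W(103,0,54),W(39,0,54),W(121,18,18),W(121,-18,18),W(121,18,-18)]))/.64).round().tolist())
cv2.imwrite("pics/q.png",np.vstack([cv2.resize(im[0:192,:,::-1],(800,300)),np.hstack([b,c])]))
print(manip.read_t())
E
```

```text
hit True
tcp in mouth [96.8  0.7 26.6] [ 1.  -1.5  5.6]
wrist px(800): bar at latch [[396.0, 361.0], [396.0, 306.0], [396.0, 412.0], [366.0, 259.0], [426.0, 259.0], [369.0, 248.0]]
16.5333
```

View pics/q.png

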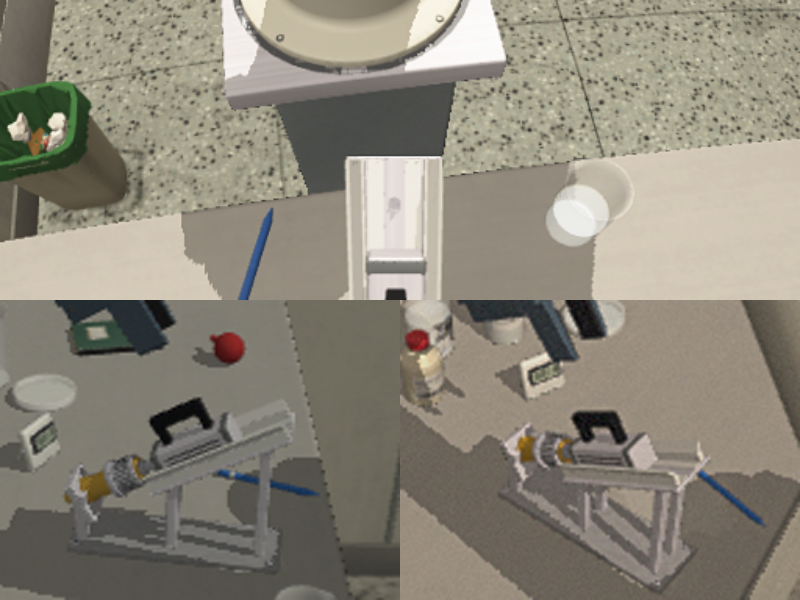

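The cartridge lies in the lane with its plug at the coupler. One view with predicted points overlaid will confirm how far it slid.

```bash
python3 - <<'E'
from h import *
manip.goto([465,-85,285],ori([0,0,-1],[0,1,0]).tolist())
k=cal("wrist"); im=manip.camera("wrist"); print(k[2].round(1))
np.save("E.npy",np.array([*k[0].ravel(),*k[1],*k[2],*k[3].ravel()])); cv2.imwrite("pics/E.png",im[:,:,::-1])
x0,y0=236,60; c=cv2.resize(im[y0:y0+150,x0:x0+200,::-1],(800,600),interpolation=cv2.INTER_CUBIC)
def dot(p,col):
    u=((proj(k,W(*p))[0]-[x0,y0])*4); cv2.circle(c,tuple(int(v) for v in u),4,col,-1); return u.round().tolist()
f=21
for p in[(f,18,18),(f,-18,18),(f+100,18,18),(f+100,-18,18),(f+18,0,54),(f+82,0,54)]: print(p,dot(p,(0,255,0)))
for a in np.linspace(0,6.28,9): dot((0,11*np.cos(a),11*np.sin(a)),(0,0,255))
cv2.imwrite("pics/e.png",c); print(manip.read_t())
E
```

```text
[381.5 -85.  455.5]
(21, 18, 18) [241.0, 639.0]
(21, -18, 18) [367.0, 655.0]
(121, 18, 18) [341.0, 357.0]
(121, -18, 18) [499.0, 381.0]
(39, 0, 54) [331.0, 716.0]
(103, 0, 54) [415.0, 542.0]
17.2167
```

View pics/e.png

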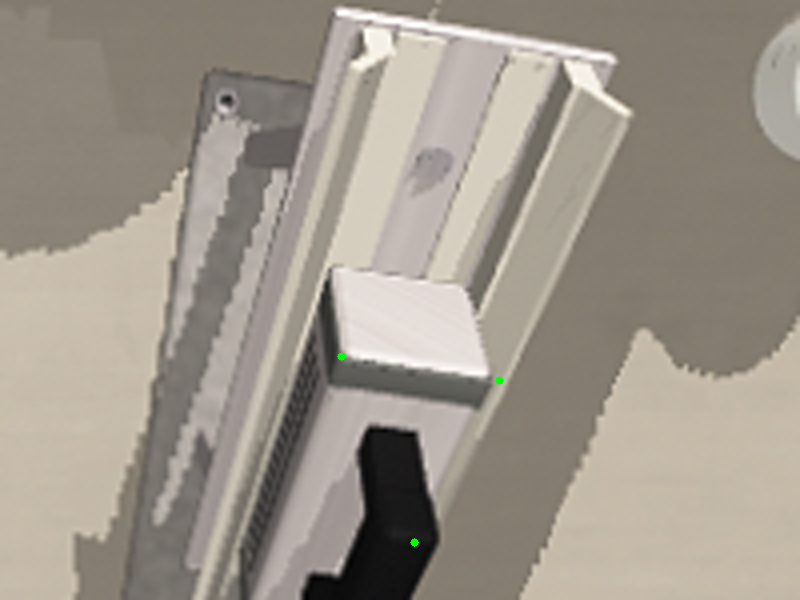

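The back top edge is at (338,355)–(492,378), against the latch prediction of (341,357)–(499,381), so the plug is on the latch and y is off by about +1 mm. Now the sleeve.

```bash
python3 - <<'E'
from h import *
o=tool(L,S).tolist()
def ext(): 
    manip.camera("side"); return [np.round(d["extent"],1).tolist() for d in manip.regions_of("cartridge_grip","side")][:1]
e=ext()
manip.move_gripper(91)
manip.goto(W(-15,1,110).tolist(),o)
print("hit",manip.line_to(W(-15,1,-19).tolist(),velocity=100,threshold=12),(L.T@(manip.read_position()-M)).round(1))
manip.move_gripper(20,50); print("w",manip.read_grip_width(),manip.read_grasp_force(),(L.T@manip.read_wrist_force()).round(1))
print("before",e,ext(),manip.read_t())
E
```

```text
hit False [-15.2   1.  -18.5]
w 36.42419471498258 52.09342399877244 [ 0.6 -2.8  0.3]
before [[266.7, 156.6, 304.4, 189.8]] [[267.1, 158.0, 305.8, 187.3]] 21.5083
```

```bash
python3 - <<'E'
from h import *
def ext(): 
    manip.camera("side"); return [np.round(d["extent"],1).tolist() for d in manip.regions_of("cartridge_grip","side")][:1]
print(manip.line_to(W(-30.5,1,-19).tolist(),velocity=40))
print("pulled",(L.T@(manip.read_position()-M)).round(1),(L.T@manip.read_wrist_force()).round(1),manip.read_grip_width())
manip.dwell(.6); print(ext(),(L.T@manip.read_wrist_force()).round(1))
d=cal("side"); print("side px bar centre at x=71,50:",proj(d,np.array([W(71,0,46),W(50,0,46)])).round(1).tolist(),manip.read_t())
im=manip.camera("side"); cv2.imwrite("pics/pull.png",cv2.resize(im[140:230,230:350,::-1],(800,600),interpolation=cv2.INTER_CUBIC))
E
```

```text
False
pulled [-28.    0.7 -19.1] [20.7 -4.4  9.8] 35.825446160675135
[[265.6, 162.3, 298.4, 191.3]] [20.  -3.9  9.1]
side px bar centre at x=71,50: [[279.9, 165.3], [273.4, 167.9]] 22.75
```

The cartridge moved by about (-7,+4) px, against (-6.5,+2.6) expected for fully home. I ease the sleeve forward, release it and retreat.

```bash
python3 - <<'E'
from h import *
manip.line_to(W(-19,1,-19).tolist(),velocity=40)
print((L.T@manip.read_wrist_force()).round(1))
manip.move_gripper(91)
manip.line_to(W(-19,1,110).tolist(),velocity=120)
manip.goto([465,-85,330],ori([0,0,-1],[0,1,0]).tolist())
k=cal("wrist"); im=manip.camera("wrist")
x0,y0=226,80; c=cv2.resize(im[y0:y0+180,x0:x0+240,::-1],(800,600),interpolation=cv2.INTER_CUBIC); s=800/240
for f,col in((0,(0,255,0)),):
  for p in[(f+100,18,18),(f+100,-18,18),(f+82,0,54),(f,18,18),(f,-18,18),(-32,19,0),(-32,-19,0),(-32,0,23),(-32,0,19)]:
    u=(proj(k,W(*p))[0]-[x0,y0])*s; print(p,u.round().tolist()); cv2.circle(c,tuple(int(v) for v in u),4,col,-1)
cv2.imwrite("pics/fin.png",c); print(manip.read_t())
E
```

```text
[ 5.2 -3.1  1.5]
(100, 18, 18) [270.0, 259.0]
(100, -18, 18) [380.0, 275.0]
(82, 0, 54) [319.0, 387.0]
(0, 18, 18) [206.0, 456.0]
(0, -18, 18) [297.0, 468.0]
(-32, 19, 0) [188.0, 470.0]
(-32, -19, 0) [277.0, 482.0]
(-32, 0, 23) [234.0, 520.0]
(-32, 0, 19) [234.0, 512.0]
26.3833
```

View pics/fin.png

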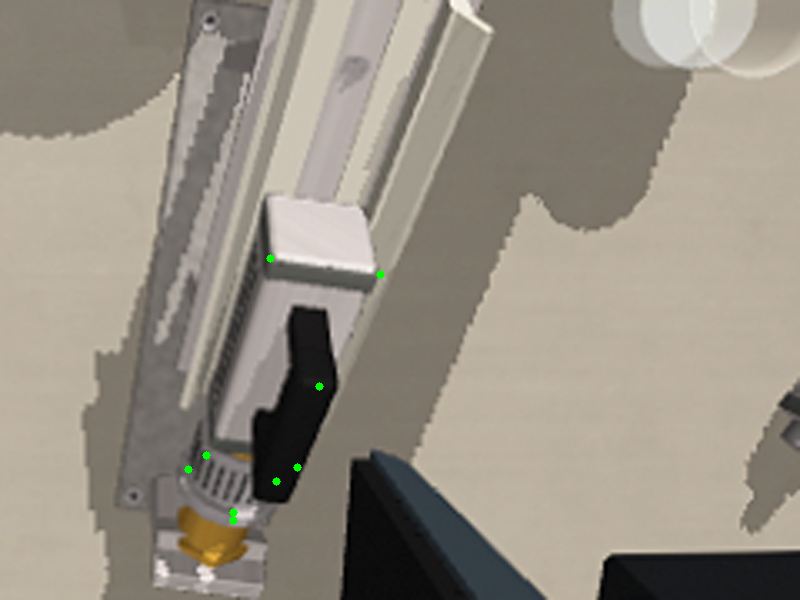

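The back edge is at (268,261)–(376,275), matching home at (270,259)–(380,275). The collar, at about row 510, is at its forward place and the gripper is clear, so I hand in.

```bash
python3 -c "
from cell import manip
print(manip.finish_job())"
```

```text
the job is handed in; nothing more can be done
None
```

I loaded the slim-plug cartridge, let it stop on the latch, and pulled the sleeve so it slid home. The last picture showed the cartridge home and the sleeve forward, the spare was left alone, and I handed the job in at about 26 s; no verdict came back.

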